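Set out calibration weights in order of size

TASK

Set the four steel calibration weights out for a balance check, in order of size along the row of rubber mats: the smallest on the mat next to the roll of tape, the largest on the mat at the other end, each standing upright at the centre of its own mat. Do not knock any of them over, and leave the roll of tape and the loose tube cap where they are.

Things in the scene. Friction and masses are not known exactly. Their poses are not given: they have to be found in the camera images.
- weight_50: plain steel calibration weight standing upright: a cylinder with a narrower neck and a knob on top, 17 mm across, 26 mm high: the smallest of the four. Origin at the centre of its underside, z up. The straight cylinder, gripped from above round its side, reaches from the worktop up to 17 mm; the knob above it is 12 mm across. Mass about 50 g
- weight_100: plain steel calibration weight standing upright: a cylinder with a narrower neck and a knob on top, 23 mm across, 36 mm high: the second smallest of the four. Origin at the centre of its underside, z up. The straight cylinder, gripped from above round its side, reaches from the worktop up to 23 mm; the knob above it is 17 mm across. Mass about 100 g
- weight_200: plain steel calibration weight standing upright: a cylinder with a narrower neck and a knob on top, 30 mm across, 47 mm high: the second largest of the four. Origin at the centre of its underside, z up. The straight cylinder, gripped from above round its side, reaches from the worktop up to 31 mm; the knob above it is 22 mm across. Mass about 200 g
- weight_500: plain steel calibration weight standing upright: a cylinder with a narrower neck and a knob on top, 40 mm across, 62 mm high: the largest of the four. Origin at the centre of its underside, z up. The straight cylinder, gripped from above round its side, reaches from the worktop up to 40 mm; the knob above it is 29 mm across. Mass about 500 g
- mat_1: round black rubber mat with a thin grey ring near its edge, 52 mm across, 3 mm thick, fixed on the low grey metal board; origin at the centre of its underside (9 mm above the worktop; its top, where things stand, is 3 mm higher). First mat of the straight row of four (85 mm apart, centre to centre), its left end (+y); the mats' y axes run along the row
- mat_2: round black rubber mat with a thin grey ring near its edge, 52 mm across, 3 mm thick, fixed on the low grey metal board; origin at the centre of its underside (9 mm above the worktop; its top, where things stand, is 3 mm higher). Second of the row from the left
- mat_3: round black rubber mat with a thin grey ring near its edge, 52 mm across, 3 mm thick, fixed on the low grey metal board; origin at the centre of its underside (9 mm above the worktop; its top, where things stand, is 3 mm higher). Third of the row from the left
- mat_4: round black rubber mat with a thin grey ring near its edge, 52 mm across, 3 mm thick, fixed on the low grey metal board; origin at the centre of its underside (9 mm above the worktop; its top, where things stand, is 3 mm higher). Fourth of the row from the left, at its right end (-y)
- tape: roll of brown adhesive tape lying flat on the worktop, 63 mm across, 20 mm high, just past one end of the board (either end), in line with the mats, 82 mm from the centre of the nearest mat; it marks the end where the row begins. Loose. Origin at the centre of its underside
- cap: single black tube cap, 20 mm across, 22 mm high, standing on the worktop just past the other end of the board, in line with the mats. Loose, a bystander. Origin at the centre of its underside

How it is judged:
At the end, for the whole second after the job is handed in: Counting from the end where the roll of tape lies, the 50 g, 100 g, 200 g and 500 g weight (smallest to largest) stand on the first, second, third and fourth mat, each upright (within 0.12 rad), at rest, its underside on the mat and its centre within 12 mm of the mat's centre (((horizontal distance between tape and mat_1 below 0.13 m and (horizontal distance between weight_50 and mat_1 below 0.012 m and z of weight_50 in the frame of mat_1 between -0.002 and 0.007 m and angle between weight_50's own z axis and vertical below 0.12 rad and linear speed of weight_50 below 0.02 m/s and angular speed of weight_50 below 0.2 rad/s) and (horizontal distance between weight_100 and mat_2 below 0.012 m and z of weight_100 in the frame of mat_2 between -0.002 and 0.007 m and angle between weight_100's own z axis and vertical below 0.12 rad and linear speed of weight_100 below 0.02 m/s and angular speed of weight_100 below 0.2 rad/s) and (horizontal distance between weight_200 and mat_3 below 0.012 m and z of weight_200 in the frame of mat_3 between -0.002 and 0.007 m and angle between weight_200's own z axis and vertical below 0.12 rad and linear speed of weight_200 below 0.02 m/s and angular speed of weight_200 below 0.2 rad/s) and (horizontal distance between weight_500 and mat_4 below 0.012 m and z of weight_500 in the frame of mat_4 between -0.002 and 0.007 m and angle between weight_500's own z axis and vertical below 0.12 rad and linear speed of weight_500 below 0.02 m/s and angular speed of weight_500 below 0.2 rad/s)) or (horizontal distance between tape and mat_4 below 0.13 m and (horizontal distance between weight_50 and mat_4 below 0.012 m and z of weight_50 in the frame of mat_4 between -0.002 and 0.007 m and angle between weight_50's own z axis and vertical below 0.12 rad and linear speed of weight_50 below 0.02 m/s and angular speed of weight_50 below 0.2 rad/s) and (horizontal distance between weight_100 and mat_3 below 0.012 m and z of weight_100 in the frame of mat_3 between -0.002 and 0.007 m and angle between weight_100's own z axis and vertical below 0.12 rad and linear speed of weight_100 below 0.02 m/s and angular speed of weight_100 below 0.2 rad/s) and (horizontal distance between weight_200 and mat_2 below 0.012 m and z of weight_200 in the frame of mat_2 between -0.002 and 0.007 m and angle between weight_200's own z axis and vertical below 0.12 rad and linear speed of weight_200 below 0.02 m/s and angular speed of weight_200 below 0.2 rad/s) and (horizontal distance between weight_500 and mat_1 below 0.012 m and z of weight_500 in the frame of mat_1 between -0.002 and 0.007 m and angle between weight_500's own z axis and vertical below 0.12 rad and linear speed of weight_500 below 0.02 m/s and angular speed of weight_500 below 0.2 rad/s)))); the robot touches nothing.
It fails at once if one of the four weights is knocked over (angle between any of weight_50, weight_100, weight_200, weight_500's own z axis and vertical above 0.6 rad).
It fails at once if the roll of tape is pushed away (distance of tape from where it was at the start of the episode above 0.025 m).
It fails at once if the tube cap is pushed away (distance of cap from where it was at the start of the episode above 0.025 m).
It also fails if it takes over 80 s, if anything falls off the work surface, if the arm or the gripper's body presses on something with over 40 N, if the wrist force passes 120 N, or if a joint passes its speed limit or range.

ROBOT

A 6-joint arm with a two-finger parallel gripper is mounted at the origin on a cart in front of the work surface, level with it; the furniture and walls round the work are solid. World frame = base frame: x ahead of the robot, y to its left, z up, the work surface at z = 0. Lengths are in m, angles in rad, forces in N, time in s.
With the tool pointing down it reaches from about 0.3 to 0.775 m from the base axis. Payload 14.6 kg.
Tool frame: the origin (TCP) lies at the centre of the arm's flange, where the gripper is bolted on; the fingertips stand 199 mm ahead of it and the grasp point (between the pads) lies ctrl.tcp_to_grasp ahead of it (ctrl.tcp_to_grasp is the distance from the TCP to the grasp point, in m); z points along the fingers, y is the line along which they close (so a half turn about z gives the same grasp; the last joint's range is limited). The gripper opens to 94 mm and grips with 3 to 60 N. Pads are 16 mm wide; open, the fingers measure 119 mm over their backs; the gripper's body (75 mm by 177 mm) begins 78 mm behind the grasp point.
Start: joints at [1.137, 0.3, 1.521, -0, 1.321, -0.067], TCP at [0.197, 0.513, 0.405] pointing down, gripper open.
Joint ranges: [-3.03, 3.03], [-0.79, 2.21], [0.23, 2.52], [-1.04, 4.18], [0, 3.07], [-2.55, 2.55]. Speed limits (rad/s): [2.22, 2.22, 2.57, 3.14, 3.14, 3.14].

INTERFACE

Orientations are given as [roll, pitch, yaw] about the fixed x, y, z axes, in that order (R = Rz(yaw) Ry(pitch) Rx(roll)).
In Python, from station import ctrl gives the robot as it stands. The module is installed in compiled form; this text tells all that it offers.
- The arm moves only by the shell command python3 -m jog 'ROWS' [OPENING] [FORCE]. ROWS is JSON, a list of rows, each a list of 6 numbers: the shift along the tool's x, y, z in cm, then the turn, a rotation vector about the tool's x, y, z in rad. In form: [[tx, ty, tz, ax, ay, az], ...]. A call has 1 to 8 rows; each row is the pose to reach, as a shift and turn from the pose commanded when the call began, along the tool's axes at that moment; what a row does not reach only later rows make up. A row lasts 1/10 s, in which the tool goes at most 50 mm and 8.59 degrees, less where a joint would pass 70% of its speed; a pose out of reach is approached as far as the arm can. A call with a gripper value outside its range is refused whole. OPENING is the opening in per cent of the stroke, from 0 (shut) to 100 (fully open), set as the call begins (- or left out, the last holds). The fingers move at their own pace and stop on an object; FORCE is the grip in N (left out, the last holds). Time passes only in rows, so rows that repeat a pose let the fingers close. It gives the time, the measured TCP pose, the force, the opening and the grip force at its end, in the units of the state.
- ctrl.get_obs(): the state, without advancing time (a new reading comes with each control period).
- ctrl.camera(name): name is "side" or "top" or "wrist"; returns a dict with "img" (384x512x3 uint8, blue, green, red), "intrinsics" (3x3 intrinsics, pixels), "R" (3x3) and "t" (3): a world point X has camera coordinates R X + t. Camera axes: x right, y down, z forward; pixel columns grow to the right and rows downward; lengths in m; the calibration is good to about 2 mm. A picture is of the moment at which its call begins. There is no depth.
- ctrl.hand_in(): hands the job in; it is judged then, once.
The state is a dict: "time_s": time; "qpos": joint angles; "joint_vel": joint speeds; "tau": joint torques, N m; "ee_pos": TCP position; "eef_rot": TCP orientation; "force": force on the tool from outside, world axes, zero at the start; "moment": the same for the moment, N m; "grip_width": finger opening in m; "grip_force": force on a finger pad.
Only numpy, scipy, OpenCV 4.12 (cv2) and the standard library are available. Lean on these libraries where they do the work, as an engineer would, in place of code of your own. Each camera call takes 0.05 s, during which the arm holds its last target. There are 200 camera calls.

## Working session

There is one attempt and no reset: what is moved stays moved. The work goes in short steps, Python scripts to look and compute and a shell command to move; the robot and the scene stay as the last step left them, time stands still between calls to the robot, and variables do not carry over. Pictures are saved under pics/ and viewed, at most 14 in all, crops included, and the job is handed in when it is done.

```bash
mkdir -p pics && python3 - <<'E'
from station import ctrl
import cv2,json,numpy as np
o=ctrl.get_obs();print({k:np.round(v,3).tolist() for k,v in o.items()},ctrl.tcp_to_grasp)
for n in("top","side","wrist"):
    c=ctrl.camera(n);cv2.imwrite(f"pics/{n}0.png",c["img"])
    np.savez(f"pics/{n}0.npz",**c);print(n,np.round(c["intrinsics"],1).tolist(),np.round(c["R"],3).tolist(),np.round(c["t"],3).tolist(), np.round(-c["R"].T@c["t"],3))
E
```

```text
{'time_s': 0.0, 'qpos': [1.137, 0.301, 1.522, 0.0, 1.321, -0.067], 'joint_vel': [-0.003, -0.001, 0.0, 0.0, 0.001, 0.0], 'tau': [-0.003, -53.179, -35.274, 0.071, 0.024, -0.0], 'ee_pos': [0.197, 0.513, 0.404], 'eef_rot': [-3.14, -0.0, 2.775], 'force': [1.195, 0.63, 0.866], 'moment': [-0.029, 0.003, -0.016], 'grip_force': 0.0, 'grip_width': 0.094} 0.1804
top [[432.7, 0.0, 253.2], [0.0, 432.7, 188.7], [0.0, 0.0, 1.0]] [[0.029, -1.0, 0.0], [-0.886, -0.026, -0.463], [0.462, 0.013, -0.887]] [0.032, 0.56, 0.762] [0.143 0.036 0.935]
side [[448.1, 0.0, 247.5], [0.0, 448.1, 190.8], [0.0, 0.0, 1.0]] [[-0.041, -0.999, -0.012], [-0.876, 0.042, -0.481], [0.481, -0.009, -0.877]] [0.075, 0.53, 0.923] [0.023 0.061 1.065]
wrist [[277.7, 0.0, 258.8], [0.0, 277.7, 195.1], [0.0, 0.0, 1.0]] [[0.358, 0.934, -0.001], [0.902, -0.345, 0.258], [0.241, -0.093, -0.966]] [-0.55, -0.027, 0.391] [0.127 0.541 0.384]
```

View pics/top0.png

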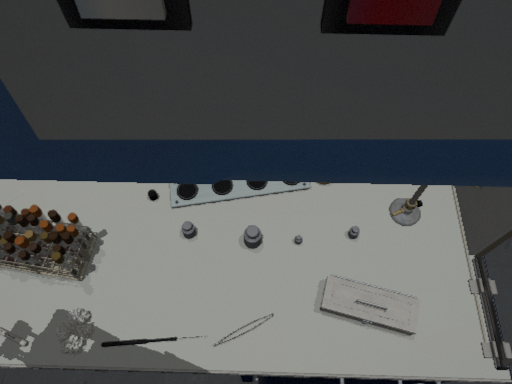

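View pics/side0.png

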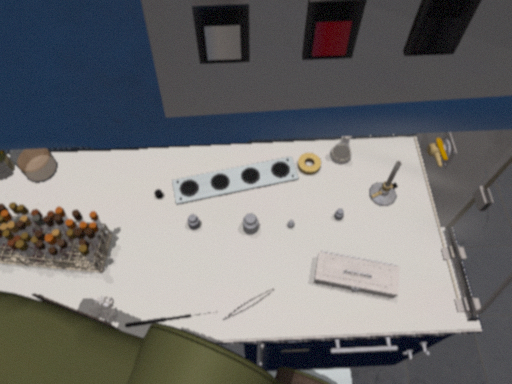

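Tape is at the right (-y) end in the side view (309,163), cap at left (159,194), and the row of mats lies between them. Weights are at about (194,221), (250,223), (291,224) and (339,214). Grey and navy furniture overhangs in the top view, so I'll enlarge both.

```bash
python3 - <<'E'
import cv2
a=cv2.imread("pics/side0.png")[140:240,145:355];b=cv2.imread("pics/top0.png")[150:260,140:370]
cv2.imwrite("pics/sc.png",cv2.resize(a,None,fx=3.8,fy=3.8,interpolation=2))
cv2.imwrite("pics/tc.png",cv2.resize(b,None,fx=3.4,fy=3.4,interpolation=2))
E
```

```text
(no output)
```

View pics/sc.png

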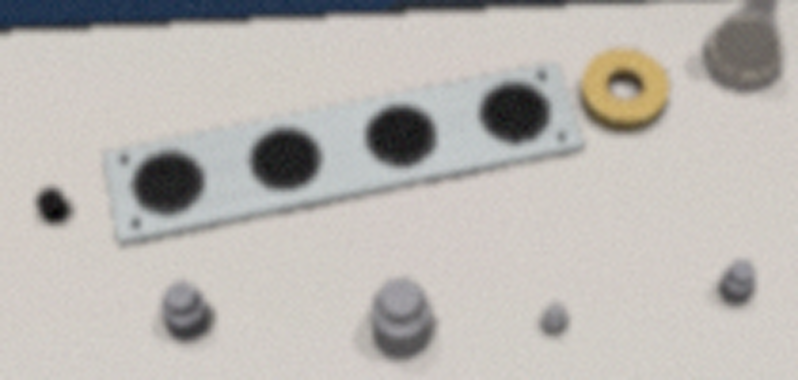

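View pics/tc.png

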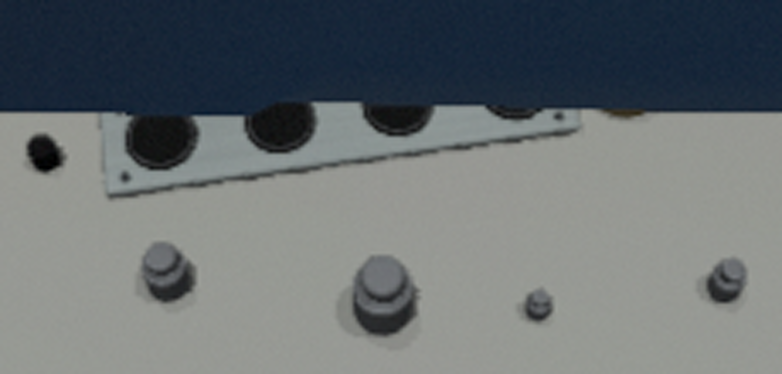

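View pics/wrist0.png

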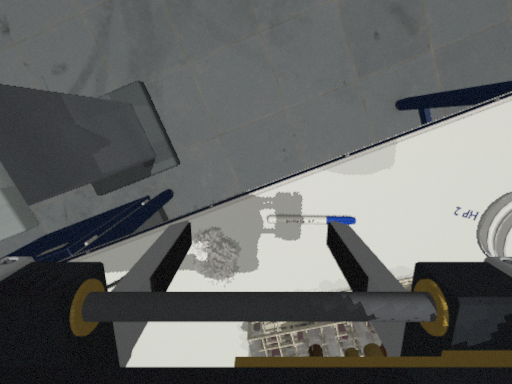

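Sharp views. Mats in the side crop are at (168,182), (285,158), (400,135) and (515,112). The 200, 500, 50 and 100 g weights follow left to right in both views. The navy and grey shelf edge cuts across the top view at row ~183, so I'll triangulate it with the rest.

```bash
cat > h.py <<'E'
import numpy as np,cv2
from station import ctrl
def load(n): return dict(np.load(f"pics/{n}.npz"))
def P(c): return c["intrinsics"]@np.c_[c["R"],c["t"]]
def tri(cs,ps):
    A=[];
    for c,p in zip(cs,ps):
        M=P(c);A+= [p[0]*M[2]-M[0],p[1]*M[2]-M[1]]
    X=np.linalg.svd(np.array(A))[2][-1];X=X[:3]/X[3]
    r=[np.linalg.norm(proj(c,X)-p) for c,p in zip(cs,ps)]
    return X,r
def proj(c,X):
    v=P(c)@np.r_[X,1];return v[:2]/v[2]
def onz(c,p,z):
    d=c["R"].T@np.linalg.inv(c["intrinsics"])@np.r_[p,1];o=-c["R"].T@c["t"];return o+d*(z-o[2])/d[2]
E
python3 - <<'E'
from h import *
S,T=load("side0"),load("top0")
s=lambda x,y:((x+.5)/3.8-.5+145,(y+.5)/3.8-.5+140)
t=lambda x,y:((x+.5)/3.4-.5+140,(y+.5)/3.4-.5+150)
for n,a,b in [("w200",(182,294),(162,255)),("w500",(401,297),(381,275)),("w50",(553,312),(539,296)),("w100",(741,271),(732,268)),("mat1",(168,182),(161,137)),("boardcornerL",(121,243),(108,195)),("boardcornerR",(584,148),(580,130)),("cap",(53,205),(45,152))]:
    X,r=tri([S,T],[s(*a),t(*b)]);print(n,np.round(X,4),np.round(r,2))
for i,m in enumerate([(168,182),(285,158),(400,135),(515,112)]): print("mat",i+1,onz(S,s(*m),.012).round(4))
print("tape",onz(S,s(624,86),.02))
print("corner",tri([S,T],[(165,117),(40,138)]))
for a,b in [((250,143),(250,184)),((250,113),(250,139)),((250,113),(250,184))]:
    X,r=tri([S,T],[a,b]);
    # x-z only: solve rows with y=0.05
    A=[];
    for c,p in((S,a),(T,b)):
        M=P(c);w=p[1]*M[2]-M[1];A.append(w)
    A=np.array(A);print(a,b,np.linalg.solve(A[:,[0,2]],-A[:,3]-A[:,1]*0.05))
print("table back side",onz(S,(250,143),0),onz(S,(400,136),0),onz(T,(250,139),0))
E
```

```text
w200 [0.504  0.1896 0.0661] [0.02 0.02]
w500 [0.4857 0.0485 0.0867] [0.28 0.34]
w50 [ 0.502  -0.0551  0.0181] [0.03 0.04]
w100 [ 0.5211 -0.1826  0.0296] [0.14 0.18]
mat1 [0.6024 0.204  0.04  ] [0.14 0.16]
boardcornerL [0.56   0.2361 0.0339] [0.04 0.04]
boardcornerR [ 0.6121 -0.0833  0.0469] [0.27 0.33]
cap [0.5946 0.2851 0.0279] [0.15 0.18]
mat 1 [0.6185 0.2081 0.012 ]
mat 2 [0.6342 0.1249 0.012 ]
mat 3 [0.6493 0.042  0.012 ]
mat 4 [ 0.6647 -0.042   0.012 ]
tape [ 0.67801758 -0.12161901  0.02      ]
corner (array([0.22970628, 0.11610646, 0.80459084]), [np.float64(0.38924389824518973), np.float64(0.8385884570961911)])
(250, 143) (250, 184) [0.2411791  0.75090551]
(250, 113) (250, 139) [0.23345206 0.80076547]
(250, 113) (250, 184) [0.17581761 0.8728389 ]
table back side [0.76406571 0.03682625 0.        ] [ 0.7672055  -0.39743062  0.        ] [0.77572927 0.0627584  0.        ]
```

```bash
cat > go.py <<'E'
# usage: go.py x y z yawdeg  -> tool-frame delta to reach (TCP), in cm / rad
import sys,numpy as np
from scipy.spatial.transform import Rotation as Ro
from station import ctrl
o=ctrl.get_obs();R=Ro.from_euler('xyz',o["eef_rot"]);p=o["ee_pos"]
t=np.array(list(map(float,sys.argv[1:4])));G=Ro.from_euler('xyz',[np.pi,0,np.radians(float(sys.argv[4]))])
print("cm",np.round(R.inv().apply(t-p)*100,2),"rot",np.round((R.inv()*G).as_rotvec(),3),"pos",np.round(p,4),"q",np.round(o["qpos"],2),"t",round(o["time_s"],1))
E
python3 go.py .54 .10 .40 100.5
```

```text
cm [-46.82 -26.3    0.44] rot [-1.000e-03  0.000e+00  1.021e+00] pos [0.1972 0.5134 0.4042] q [ 1.14  0.3   1.52  0.    1.32 -0.07] t 0.1
```

```bash
python3 -m jog '[[-3,-1.7,0,0,0,0.07],[-7,-4,0,0,0,0.17],[-11,-6.2,0,0,0,0.27],[-15,-8.4,0,0,0,0.37],[-19,-10.7,0,0,0,0.47],[-23,-13,0,0,0,0.57],[-26,-14.6,0,0,0,0.65],[-28,-15.7,0,0,0,0.7]]' 100 && python3 go.py .54 .10 .40 100.5
```

```text
time_s: 0.95
ee_pos: [0.4035, 0.2646, 0.4046]
eef_rot: [-3.141, 0.0, 2.07]
force: [-0.0, 0.4, -0.3]
grip_width: 0.0943
grip_force: 0.0
cm [-20.98   4.11   0.46] rot [-0.     0.     0.316] pos [0.4035 0.2646 0.4046] q [ 0.5   0.15  1.71 -0.    1.29  0.01] t 0.9
```

```bash
python3 -m jog '[[-3,0.6,0,0,0,0.05],[-7,1.4,0,0,0,0.11],[-11,2.2,0,0,0,0.17],[-15,2.9,0,0,0,0.23],[-19,3.7,0,0,0,0.29],[-21,4.1,0.4,0,0,0.316],[-21,4.1,0.4,0,0,0.316],[-21,4.1,0.4,0,0,0.316]]' && python3 - <<'E'
from h import *
c=ctrl.camera("wrist");np.savez("pics/wA.npz",**c);cv2.imwrite("pics/wA.png",c["img"])
E
python3 go.py .54 -.08 .40 100.5
```

```text
time_s: 1.75
ee_pos: [0.5395, 0.1024, 0.4003]
eef_rot: [-3.141, -0.0, 1.759]
force: [-0.1, -0.7, -0.3]
grip_width: 0.0942
grip_force: 0.0
cm [-17.98  -3.36   0.06] rot [-0.    -0.     0.006] pos [0.5392 0.1029 0.4006] q [ 0.12  0.3   1.53  0.    1.31 -0.07] t 1.8
```

View pics/wA.png

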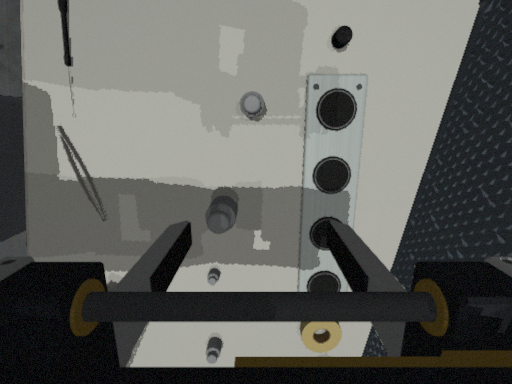

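View A shows mats 1–3 at (337,109), (332,174) and (328,233), cap (342,37), tape (321,332), and weights 200 (252,104), 500 (220,215), 50 (214,274) and 100 (214,346). Next is view B, shifted along the row.

```bash
python3 -m jog '[[-3,-0.6,0,0,0,0],[-7,-1.3,0,0,0,0],[-11,-2,0,0,0,0],[-15,-2.8,0,0,0,0],[-18,-3.4,0,0,0,0],[-18,-3.4,0,0,0,0],[-18,-3.4,0,0,0,0],[-18,-3.4,0,0,0,0]]' && python3 - <<'E'
from h import *
c=ctrl.camera("wrist");np.savez("pics/wB.npz",**c);b=c["img"]
a=load("wA")["img"]
A=cv2.resize(a[15:255,190:380],None,fx=2.1,fy=2.1,interpolation=2);B=cv2.resize(b[15:255,190:380],None,fx=2.1,fy=2.1,interpolation=2)
cv2.imwrite("pics/AB.png",np.hstack([A,B]));print(A.shape)
E
```

```text
time_s: 2.6
ee_pos: [0.5398, -0.0794, 0.4008]
eef_rot: [3.141, -0.0, 1.761]
force: [1.2, 0.0, 1.1]
grip_width: 0.094
grip_force: 0.0
(504, 399, 3)
```

View pics/AB.png

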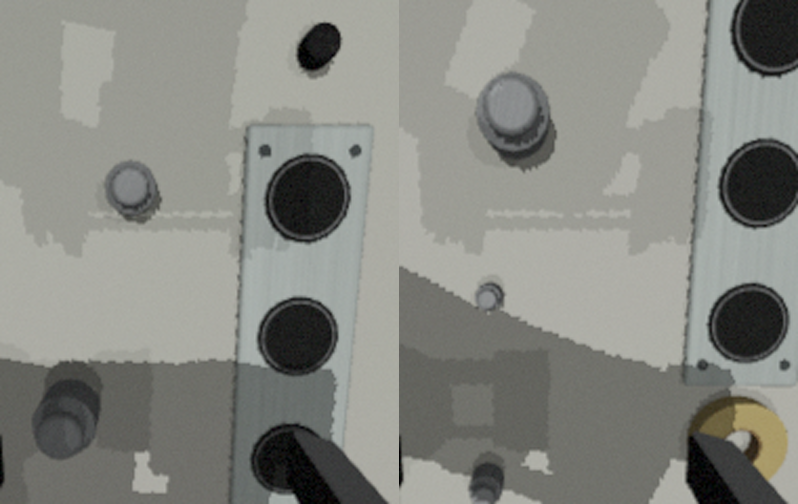

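Crops: in A, mat1 (307,197), mat2 (298,336), w200 top (130,186) and w500 top (60,436). In B, mat2 ≈(374,30), mat3 (361,183), mat4 (349,323), w500 top (114,103) and w50 top (89,295).

```bash
python3 - <<'E'
from h import *
A,B,S,T=load("wA"),load("wB"),load("side0"),load("top0")
k=lambda x,y:((x+.5)/2.1-.5+190,(y+.5)/2.1-.5+15)
s=lambda x,y:((x+.5)/3.8-.5+145,(y+.5)/3.8-.5+140)
def pr(n,cs,ps):
    X,r=tri(cs,ps);print(n,np.round(X,4),np.round(r,2))
pr("w500 AB",[A,B],[k(60,436),k(114,103)])
pr("m2 AB",[A,B],[k(298,336),k(374,30)])
pr("m3 AB",[A,B],[k(291,459),k(361,183)])
pr("w50 AB",[A,B],[(213.5,271),k(89.5,294)])
pr("w100 AB",[A,B],[(214,342),k(87,492)])
pr("w200 AS",[A,S],[k(130,186),s(182,294)])
pr("m1 AS",[A,S],[k(307.5,197),s(168,182)])
pr("m4 BS",[B,S],[k(349.5,323),s(515,112)])
for n,c,p,z in [("m1",A,k(307.5,197),.012),("m2",A,k(298,336),.012),("m2B",B,k(374,30),.012),("m3B",B,k(361,183),.012),("m4B",B,k(349.5,323),.012),("w200",A,k(130,186),.047),("w500B",B,k(114,103),.062),("w50B",B,k(89.5,294),.026),("w100B",B,k(87,492),.036),("w100A",A,(214,342),.036),("cap",A,k(323,42),.02),("tape",B,k(343,440),.01)]:
    print(n,onz(c,p,z).round(4))
E
python3 go.py .4857 .04 .3 100.5
```

```text
w500 AB [0.4992 0.0496 0.0601] [0.11 0.13]
m2 AB [0.636  0.1255 0.0043] [0.67 0.77]
m3 AB [0.6511 0.0427 0.0094] [0.92 1.04]
w50 AB [ 0.4986 -0.0561 -0.0036] [0.01 0.01]
w100 AB [ 0.5192 -0.2072 -0.0252] [0.47 0.52]
w200 AS [0.5138 0.1929 0.0456] [1.42 0.26]
m1 AS [0.6194 0.2089 0.0103] [1.12 0.21]
m4 BS [ 0.6676 -0.0421  0.0072] [0.65 0.12]
m1 [0.6187 0.2101 0.012 ]
m2 [0.6347 0.1265 0.012 ]
m2B [0.6328 0.1229 0.012 ]
m3B [0.6489 0.0424 0.012 ]
m4B [ 0.6657 -0.0408  0.012 ]
w200 [0.5136 0.1944 0.047 ]
w500B [0.4995 0.0493 0.062 ]
w50B [ 0.5007 -0.0522  0.026 ]
w100B [ 0.5209 -0.1767  0.036 ]
w100A [ 0.5195 -0.1492  0.036 ]
cap [0.6039 0.2904 0.02  ]
tape [ 0.6844 -0.1189  0.01  ]
cm [12.74 -3.07 10.08] rot [ 0.    -0.     0.007] pos [ 0.5399 -0.0793  0.4008] q [-0.21  0.29  1.54  0.    1.31 -0.4 ] t 2.6
```

Heights check out: w500 top 0.060, w200 0.046, mats ~0.01, and mat pitch 85 mm. Starting with the 500 g weight, which goes to mat_1 (far from the tape).

```bash
python3 go.py .4995 .0495 .29 100.5
```

```text
cm [13.41 -1.53 11.08] rot [ 0.    -0.     0.007] pos [ 0.5399 -0.0793  0.4008] q [-0.21  0.29  1.54  0.    1.31 -0.4 ] t 2.6
```

```bash
python3 -m jog '[[3,-0.4,2,0,0,0],[7,-0.8,5,0,0,0],[11,-1.2,8.5,0,0,0],[13.4,-1.5,11.1,0,0,0],[13.4,-1.5,11.1,0,0,0],[13.4,-1.5,11.1,0,0,0],[13.4,-1.5,11.1,0,0,0]]' && python3 - <<'E'
from h import *
c=ctrl.camera("wrist");np.savez("pics/wC.npz",**c);cv2.imwrite("pics/wC.png",c["img"])
print(proj(c,[.4995,.0495,.062]),proj(c,[.4995,.0495,.0]),proj(c,[.5007,-.0522,.026]))
E
python3 go.py .4995 .0495 .203 100.5
```

```text
time_s: 3.35
ee_pos: [0.5006, 0.0478, 0.2908]
eef_rot: [3.14, 0.0, 1.759]
force: [0.3, -1.1, 0.3]
grip_width: 0.0937
grip_force: 0.0
[256.93294004 216.92905367] [257.2131956  196.41589469] [239.55622963 298.52698678]
cm [ 0.21 -0.08  8.78] rot [0.002 0.    0.004] pos [0.5005 0.0476 0.2908] q [ 0.02  0.33  1.77 -0.    1.04 -0.17] t 3.4
```

View pics/wC.png

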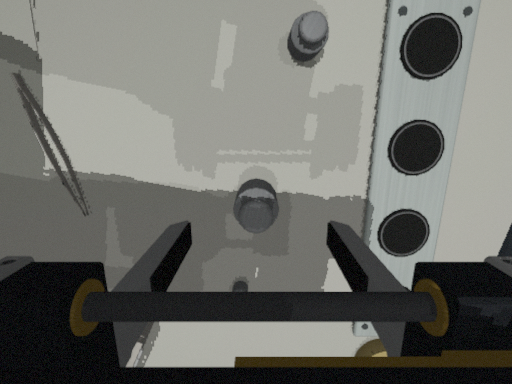

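The 500 g knob sits at (256,215) against a predicted (257,217), so the position is confirmed. Descend and grip.

```bash
python3 -m jog '[[0.2,-0.1,2,0,0,0],[0.2,-0.1,4.5,0,0,0],[0.2,-0.1,7,0,0,0],[0.2,-0.1,8.3,0,0,0],[0.2,-0.1,8.8,0,0,0],[0.2,-0.1,8.8,0,0,0]]' && python3 -m jog '[[0,0,0,0,0,0],[0,0,0,0,0,0],[0,0,0,0,0,0],[0,0,0,0,0,0],[0,0,0,0,0,0],[0,0,0,0,0,0]]' 20 40 && python3 go.py .619 .209 .30 100.5
```

```text
time_s: 4.0
ee_pos: [0.499, 0.0495, 0.202]
eef_rot: [3.141, 0.0, 1.758]
force: [-0.4, 0.3, 0.2]
grip_width: 0.0943
grip_force: 0.0
time_s: 4.6
ee_pos: [0.4987, 0.0498, 0.2017]
eef_rot: [3.142, 0.0, 1.759]
force: [-0.1, -0.2, 0.6]
grip_width: 0.0489
grip_force: 0.0
cm [13.4  14.79 -9.83] rot [0.    0.    0.005] pos [0.4987 0.0498 0.2017] q [ 0.03  0.47  1.83 -0.    0.85 -0.16] t 4.6
```

```bash
python3 -m jog '[[0,0,0,0,0,0],[0,0,0,0,0,0],[0,0,0,0,0,0],[0,0,0,0,0,0]]' && python3 -m jog '[[0,0,-0.5,0,0,0],[0,0,-1.5,0,0,0],[0,0,-3,0,0,0],[0,0,-5,0,0,0],[0,0,-7,0,0,0],[0,0,-8,0,0,0],[0,0,-8,0,0,0]]' && python3 go.py .619 .209 .28 100.5
```

```text
time_s: 5.0
ee_pos: [0.4987, 0.0498, 0.2017]
eef_rot: [-3.141, -0.0, 1.759]
force: [-2.1, -1.0, 1.0]
grip_width: 0.0391
grip_force: 40.0
time_s: 5.7
ee_pos: [0.4989, 0.0498, 0.283]
eef_rot: [3.139, 0.0, 1.759]
force: [-0.1, 0.0, -5.1]
grip_width: 0.0393
grip_force: 40.0
cm [13.4  14.78  0.33] rot [0.002 0.    0.005] pos [0.4989 0.0498 0.283 ] q [ 0.03  0.33  1.78  0.    1.02 -0.16] t 5.7
```

```bash
python3 -m jog '[[1.3,1.4,0,0,0,0],[3.5,3.9,0,0,0,0],[5.7,6.3,0,0,0,0],[8,8.8,0,0,0,0],[10.2,11.2,0,0,0,0],[12.4,13.6,0,0,0,0],[13.4,14.8,0,0,0,0],[13.4,14.8,0,0,0,0]]' && python3 -m jog '[[0,0,0,0,0,0],[0,0,0,0,0,0]]' && python3 go.py .619 .209 .2145 100.5
```

```text
time_s: 6.5
ee_pos: [0.6194, 0.2105, 0.2797]
eef_rot: [-3.14, -0.0, 1.76]
force: [-0.1, -0.4, -5.0]
grip_width: 0.0394
grip_force: 40.0
time_s: 6.7
ee_pos: [0.6188, 0.2084, 0.281]
eef_rot: [-3.14, 0.0, 1.758]
force: [-0.3, -0.2, -4.7]
grip_width: 0.0393
grip_force: 40.0
cm [0.05 0.04 6.65] rot [-0.001  0.     0.004] pos [0.6188 0.2084 0.281 ] q [ 0.27  0.64  1.32 -0.    1.18  0.08] t 6.7
```

```bash
python3 -m jog '[[0,0,1.5,0,0,0],[0,0,3.5,0,0,0],[0,0,5,0,0,0],[0,0,6,0,0,0],[0,0,6.4,0,0,0],[0,0,6.6,0,0,0],[0,0,6.6,0,0,0]]' && python3 - <<'E'
from h import *
c=ctrl.camera("top");cv2.imwrite("pics/x.png",c["img"])
E
python3 go.py .619 .209 .2140 100.5
```

```text
time_s: 7.4
ee_pos: [0.6192, 0.2091, 0.216]
eef_rot: [3.141, -0.0, 1.759]
force: [0.0, -0.0, -5.0]
grip_width: 0.0396
grip_force: 40.0
cm [-0.01 -0.03  0.22] rot [ 0.001 -0.     0.005] pos [0.6192 0.2091 0.2162] q [0.27 0.72 1.35 0.   1.07 0.08] t 7.5
```

```bash
python3 -m jog '[[0,0,0.1,0,0,0],[0,0,0.2,0,0,0],[0,0,0.25,0,0,0],[0,0,0.25,0,0,0],[0,0,0.25,0,0,0]]'
```

```text
time_s: 7.95
ee_pos: [0.6192, 0.2091, 0.2137]
eef_rot: [3.141, -0.0, 1.759]
force: [-2.0, -0.7, 2.8]
grip_width: 0.0394
grip_force: 40.0
```

Seated on the mat (force reversed). Release and rise.

```bash
python3 -m jog '[[0,0,0,0,0,0],[0,0,0,0,0,0],[0,0,0,0,0,0],[0,0,0,0,0,0],[0,0,0,0,0,0]]' 80 && python3 -m jog '[[0,0,-1,0,0,0],[0,0,-3,0,0,0],[0,0,-5.5,0,0,0],[0,0,-8,0,0,0],[0,0,-9,0,0,0],[0,0,-9,0,0,0]]' && python3 go.py .5137 .1935 .29 100.5
```

```text
time_s: 8.45
ee_pos: [0.6191, 0.2091, 0.2132]
eef_rot: [3.141, 0.0, 1.759]
force: [0.1, -0.1, -0.2]
grip_width: 0.0741
grip_force: 0.0
time_s: 9.05
ee_pos: [0.6192, 0.2091, 0.3048]
eef_rot: [3.139, -0.0, 1.759]
force: [0.1, 0.3, -0.6]
grip_width: 0.0752
grip_force: 0.0
cm [  0.44 -10.66   1.45] rot [ 0.003 -0.     0.005] pos [0.6192 0.2091 0.3048] q [ 0.27  0.62  1.3  -0.    1.22  0.08] t 9.1
```

```bash
python3 -m jog '[[0.1,-2,0.3,0,0,0],[0.3,-5,0.8,0,0,0],[0.4,-8,1.2,0,0,0],[0.4,-10.2,1.5,0,0,0],[0.4,-10.7,1.5,0,0,0],[0.4,-10.7,1.5,0,0,0],[0.4,-10.7,1.5,0,0,0]]' && python3 - <<'E'
from h import *
c=ctrl.camera("wrist");np.savez("pics/wD.npz",**c);cv2.imwrite("pics/wD.png",c["img"])
print(proj(c,[.5137,.1935,.047]),proj(c,[.619,.209,.074]),proj(c,[.634,.1255,.012]))
E
python3 go.py .5137 .1935 .2025 100.5
```

```text
time_s: 9.75
ee_pos: [0.514, 0.1931, 0.288]
eef_rot: [3.141, -0.0, 1.759]
force: [0.4, 0.7, -0.8]
grip_width: 0.075
grip_force: 0.0
[258.09475679 213.74249977] [400.00317539 231.11326512] [359.23116515 284.16550965]
cm [ 0.05 -0.03  8.55] rot [ 0.    -0.     0.005] pos [0.514  0.1931 0.288 ] q [0.29 0.42 1.64 0.   1.07 0.1 ] t 9.8
```

View pics/wD.png

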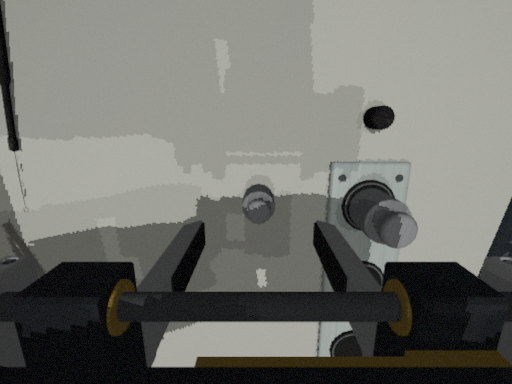

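Knob of the 200 g weight is at (259,210) against a predicted (258,214), so shift +2.5 mm in tool x. The 500 g stands well on mat 1 (knob (399,229), predicted (400,231)).

```bash
python3 -m jog '[[0.1,0,2,0,0,0],[0.3,0,4.5,0,0,0],[0.3,0,7,0,0,0],[0.3,0,8.1,0,0,0],[0.3,0,8.5,0,0,0],[0.3,0,8.5,0,0,0]]' && python3 -m jog '[[0,0,0,0,0,0],[0,0,0,0,0,0],[0,0,0,0,0,0],[0,0,0,0,0,0],[0,0,0,0,0,0],[0,0,0,0,0,0],[0,0,0,0,0,0],[0,0,0,0,0,0]]' 15 30 && python3 -m jog '[[0,0,-0.5,0,0,0],[0,0,-1.5,0,0,0],[0,0,-3,0,0,0],[0,0,-5,0,0,0],[0,0,-7,0,0,0],[0,0,-8,0,0,0],[0,0,-8,0,0,0],[0,0,-8,0,0,0]]' && python3 go.py .634 .1255 .28 100.5
```

```text
time_s: 10.4
ee_pos: [0.513, 0.196, 0.2033]
eef_rot: [3.142, -0.0, 1.759]
force: [0.6, 0.2, 0.6]
grip_width: 0.0754
grip_force: 0.0
time_s: 11.2
ee_pos: [0.5127, 0.196, 0.2032]
eef_rot: [3.141, -0.0, 1.759]
force: [-0.7, 0.8, 1.2]
grip_width: 0.0294
grip_force: 30.0
time_s: 12.0
ee_pos: [0.5125, 0.1959, 0.2829]
eef_rot: [-3.141, 0.0, 1.759]
force: [-0.2, -0.0, -3.6]
grip_width: 0.029
grip_force: 30.0
cm [-9.19 10.62  0.28] rot [-0.     0.     0.005] pos [0.5125 0.1959 0.2829] q [0.3  0.43 1.65 0.   1.06 0.11] t 12.0
```

```bash
python3 -m jog '[[-0.9,1,0,0,0,0],[-2.7,3.1,0,0,0,0],[-4.6,5.3,0,0,0,0],[-6.5,7.5,0,0,0,0],[-8.3,9.6,0,0,0,0],[-9.2,10.6,0,0,0,0],[-9.2,10.6,0,0,0,0],[-9.2,10.6,0,0,0,0]]' && python3 go.py .634 .1255 .2152 100.5
```

```text
time_s: 12.8
ee_pos: [0.6339, 0.1251, 0.2821]
eef_rot: [-3.14, -0.0, 1.758]
force: [-0.5, -0.4, -2.8]
grip_width: 0.0296
grip_force: 30.0
cm [0.03 0.03 6.69] rot [-0.002 -0.     0.004] pos [0.6339 0.1251 0.2821] q [ 0.14  0.63  1.34  0.    1.17 -0.05] t 12.8
```

```bash
python3 -m jog '[[0,0,1.5,0,0,0],[0,0,3.5,0,0,0],[0,0,5,0,0,0],[0,0,6,0,0,0],[0,0,6.4,0,0,0],[0,0,6.6,0,0,0],[0,0,6.7,0,0,0],[0,0,6.7,0,0,0]]' && python3 -m jog '[[0,0,0.05,0,0,0],[0,0,0.1,0,0,0],[0,0,0.1,0,0,0]]'
```

```text
time_s: 13.6
ee_pos: [0.6341, 0.1254, 0.2166]
eef_rot: [3.141, 0.0, 1.759]
force: [-0.7, -0.7, -3.3]
grip_width: 0.0294
grip_force: 30.0
time_s: 13.9
ee_pos: [0.634, 0.1254, 0.2153]
eef_rot: [3.141, 0.0, 1.759]
force: [-0.4, 0.1, -1.1]
grip_width: 0.0294
grip_force: 30.0
```

```bash
python3 -m jog '[[0,0,0.05,0,0,0],[0,0,0.1,0,0,0],[0,0,0.1,0,0,0]]' && python3 -m jog '[[0,0,0,0,0,0],[0,0,0,0,0,0],[0,0,0,0,0,0],[0,0,0,0,0,0],[0,0,0,0,0,0]]' 65 && python3 -m jog '[[0,0,-1,0,0,0],[0,0,-3,0,0,0],[0,0,-5.5,0,0,0],[0,0,-8,0,0,0],[0,0,-9,0,0,0],[0,0,-9,0,0,0]]' && python3 go.py .5205 -.177 .29 100.5
```

```text
time_s: 14.2
ee_pos: [0.634, 0.1254, 0.2152]
eef_rot: [3.141, 0.0, 1.759]
force: [-5.8, -1.2, 8.5]
grip_width: 0.0297
grip_force: 30.0
time_s: 14.7
ee_pos: [0.634, 0.1254, 0.2141]
eef_rot: [3.142, -0.0, 1.759]
force: [0.4, -0.5, 1.0]
grip_width: 0.0606
grip_force: 0.0
time_s: 15.3
ee_pos: [0.6341, 0.1254, 0.3058]
eef_rot: [3.139, 0.0, 1.759]
force: [0.4, -0.1, -0.9]
grip_width: 0.0612
grip_force: 0.0
cm [-27.59 -16.81   1.54] rot [0.003 0.    0.005] pos [0.6341 0.1254 0.3058] q [ 0.14  0.6   1.33 -0.    1.21 -0.05] t 15.3
```

```bash
python3 -m jog '[[-2,-1.2,0.1,0,0,0],[-6,-3.6,0.4,0,0,0],[-10,-6.1,0.7,0,0,0],[-14,-8.5,1,0,0,0],[-18,-11,1.2,0,0,0],[-22,-13.4,1.4,0,0,0],[-25.5,-15.6,1.5,0,0,0],[-26,-15.9,1.5,0,0,0]]' && python3 -m jog '[[0,0,0,0,0,0],[0,0,0,0,0,0],[0,0,0,0,0,0]]' && python3 - <<'E'
from h import *
c=ctrl.camera("wrist");np.savez("pics/wE.npz",**c);cv2.imwrite("pics/wE.png",c["img"])
print(proj(c,[.5205,-.177,.036]),proj(c,[.5007,-.0522,.026]),proj(c,[.6655,-.0415,.012]))
E
python3 go.py .5205 -.177 .29 100.5
```

```text
time_s: 16.1
ee_pos: [0.5247, -0.163, 0.2878]
eef_rot: [-3.139, -0.001, 1.755]
force: [0.2, 0.9, -0.5]
grip_width: 0.0612
grip_force: 0.0
time_s: 16.4
ee_pos: [0.5268, -0.1586, 0.2888]
eef_rot: [-3.141, -0.0, 1.76]
force: [0.2, -0.7, 0.5]
grip_width: 0.0609
grip_force: 0.0
[247.76142155 227.94475204] [251.79028873  78.06149215] [438.32196342 105.66834624]
cm [-1.68 -0.96 -0.11] rot [-0.    -0.     0.006] pos [ 0.5268 -0.1586  0.2889] q [-0.36  0.42  1.64  0.    1.08 -0.55] t 16.4
```

View pics/wE.png

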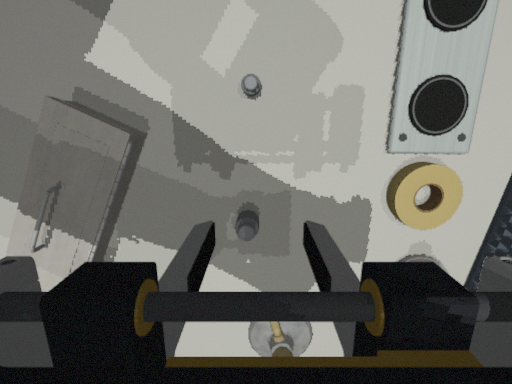

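Knob of the 100 g weight is at (247,231) against a predicted (248,228), w50 at (251,83), and mat 4 is as predicted. A burner stands at (280,335), so I'll check its height before descending.

```bash
python3 - <<'E'
from h import *
S,T,E=load("side0"),load("top0"),load("wE")
print(tri([S,T],[(383,193),(406,211)]),tri([S,E],[(383,193),(280,333)]),onz(E,(280,333),.01))
print("top",tri([S,T],[(397,163),(425,183)]))
print(onz(E,(247,231),.036),onz(E,(251,83),.026),onz(E,(439,104.5),.012))
E
python3 go.py .5200 -.1795 .2025 100.5
```

```text
(array([ 0.56868161, -0.30378218,  0.02787257]), [np.float64(0.06797444235414886), np.float64(0.0823347475614261)]) (array([ 0.58314132, -0.31363737, -0.00076103]), [np.float64(0.2593965147521897), np.float64(1.463588391239934)]) [ 0.57891795 -0.3033472   0.01      ]
top (array([ 0.5468715 , -0.28358911,  0.20713755]), [np.float64(1.379255339552296), np.float64(1.7255240458177303)])
[ 0.52035408 -0.18001568  0.036     ] [ 0.50075258 -0.05601148  0.026     ] [ 0.66573996 -0.04045579  0.012     ]
cm [-1.92 -1.06  8.64] rot [-0.    -0.     0.006] pos [ 0.5268 -0.1586  0.2889] q [-0.36  0.42  1.64  0.    1.08 -0.55] t 16.4
```

```bash
python3 -m jog '[[-1,-0.6,1,0,0,0],[-1.9,-1.1,3,0,0,0],[-1.9,-1.1,5,0,0,0],[-1.9,-1.1,7,0,0,0],[-1.9,-1.1,8.2,0,0,0],[-1.9,-1.1,8.6,0,0,0],[-1.9,-1.1,8.6,0,0,0]]' && python3 -m jog '[[0,0,0,0,0,0],[0,0,0,0,0,0],[0,0,0,0,0,0],[0,0,0,0,0,0],[0,0,0,0,0,0],[0,0,0,0,0,0],[0,0,0,0,0,0]]' 10 25 && python3 -m jog '[[0,0,-0.5,0,0,0],[0,0,-1.5,0,0,0],[0,0,-3,0,0,0],[0,0,-5,0,0,0],[0,0,-7,0,0,0],[0,0,-8,0,0,0],[0,0,-8,0,0,0],[0,0,-8,0,0,0]]' && python3 go.py .6495 .0425 .28 100.5
```

```text
time_s: 17.15
ee_pos: [0.5191, -0.1805, 0.2029]
eef_rot: [-3.141, -0.0, 1.759]
force: [-0.3, 0.4, 0.7]
grip_width: 0.0612
grip_force: 0.0
time_s: 17.85
ee_pos: [0.5192, -0.1805, 0.2033]
eef_rot: [3.141, 0.0, 1.759]
force: [-0.8, 0.6, 2.3]
grip_width: 0.0225
grip_force: 25.0
time_s: 18.65
ee_pos: [0.519, -0.1804, 0.2829]
eef_rot: [-3.141, -0.0, 1.759]
force: [-0.2, 0.1, -0.5]
grip_width: 0.022
grip_force: 25.0
cm [19.46 16.99  0.29] rot [-0.    -0.     0.005] pos [ 0.519  -0.1804  0.2829] q [-0.4   0.43  1.65 -0.    1.07 -0.59] t 18.6
```

```bash
python3 -m jog '[[1.5,1.3,0,0,0,0],[4.5,3.9,0,0,0,0],[7.5,6.5,0,0,0,0],[10.5,9.2,0,0,0,0],[13.5,11.8,0,0,0,0],[16.5,14.4,0,0,0,0],[18.7,16.3,0,0,0,0],[19.5,17,0,0,0,0]]' && python3 -m jog '[[0,0,0,0,0,0],[0,0,0,0,0,0]]' && python3 go.py .6495 .0425 .2155 100.5
```

```text
time_s: 19.45
ee_pos: [0.6502, 0.0452, 0.2816]
eef_rot: [-3.14, -0.001, 1.761]
force: [-0.5, -0.6, -1.6]
grip_width: 0.0221
grip_force: 25.0
time_s: 19.65
ee_pos: [0.6493, 0.0419, 0.2825]
eef_rot: [-3.14, -0.0, 1.758]
force: [-0.4, -0.8, -1.1]
grip_width: 0.0223
grip_force: 25.0
cm [0.05 0.04 6.7 ] rot [-0.001 -0.     0.004] pos [0.6493 0.0419 0.2825] q [ 0.01  0.64  1.33 -0.    1.18 -0.18] t 19.6
```

```bash
python3 -m jog '[[0,0,1.5,0,0,0],[0,0,3.5,0,0,0],[0,0,5,0,0,0],[0,0,6,0,0,0],[0,0,6.4,0,0,0],[0,0,6.6,0,0,0],[0,0,6.7,0,0,0],[0,0,6.7,0,0,0]]' && python3 -m jog '[[0,0,0.05,0,0,0],[0,0,0.12,0,0,0],[0,0,0.17,0,0,0],[0,0,0.17,0,0,0]]'
```

```text
time_s: 20.45
ee_pos: [0.6498, 0.0428, 0.2166]
eef_rot: [3.141, 0.0, 1.759]
force: [0.7, 0.5, -0.8]
grip_width: 0.0223
grip_force: 25.0
time_s: 20.85
ee_pos: [0.6498, 0.0429, 0.2153]
eef_rot: [3.141, 0.0, 1.759]
force: [-2.7, 0.2, 5.9]
grip_width: 0.0222
grip_force: 25.0
```

```bash
python3 -m jog '[[0,0,0,0,0,0],[0,0,0,0,0,0],[0,0,0,0,0,0],[0,0,0,0,0,0],[0,0,0,0,0,0]]' 55 && python3 -m jog '[[0,0,-1,0,0,0],[0,0,-3,0,0,0],[0,0,-5.5,0,0,0],[0,0,-7.5,0,0,0],[0,0,-7.5,0,0,0],[0,0,-7.5,0,0,0]]' && python3 go.py .5007 -.056 .26 100.5
```

```text
time_s: 21.35
ee_pos: [0.6497, 0.0428, 0.2144]
eef_rot: [-3.142, -0.0, 1.759]
force: [-0.0, 0.2, 0.5]
grip_width: 0.0517
grip_force: 0.0
time_s: 21.95
ee_pos: [0.6496, 0.0429, 0.2895]
eef_rot: [3.141, 0.0, 1.759]
force: [-0.3, 1.4, -0.2]
grip_width: 0.0517
grip_force: 0.0
cm [ -6.93 -16.47   2.94] rot [0.    0.    0.005] pos [0.6496 0.0429 0.2895] q [ 0.01  0.63  1.32 -0.    1.19 -0.18] t 21.9
```

```bash
python3 -m jog '[[-0.8,-2,0,0,0,0],[-2.4,-5.6,0,0,0,0],[-4,-9.4,0.5,0,0,0],[-5.6,-13.2,1.7,0,0,0],[-6.7,-15.9,2.6,0,0,0],[-6.9,-16.5,2.9,0,0,0],[-6.9,-16.5,2.9,0,0,0],[-6.9,-16.5,2.9,0,0,0]]' && python3 - <<'E'
from h import *
c=ctrl.camera("wrist");np.savez("pics/wF.npz",**c);cv2.imwrite("pics/wF.png",cv2.resize(c["img"][100:280,160:420],None,fx=3,fy=3,interpolation=2))
k=lambda p:np.round((p-[160,100]+.5)*3-.5)
for X in ([.5007,-.056,.026],[.6497,.0428,.048],[.6655,-.0415,.012]): print(k(proj(c,X)))
E
python3 go.py .5007 -.056 .2015 100.5
```

```text
time_s: 22.75
ee_pos: [0.5013, -0.0554, 0.2605]
eef_rot: [3.141, 0.0, 1.759]
force: [0.9, 0.9, 1.1]
grip_width: 0.0516
grip_force: 0.0
[293. 353.]
[1024.   96.]
[854. 391.]
cm [-0.06 -0.08  5.9 ] rot [0.    0.    0.005] pos [ 0.5013 -0.0553  0.2605] q [-0.18  0.37  1.79  0.    0.98 -0.37] t 22.8
```

View pics/wF.png

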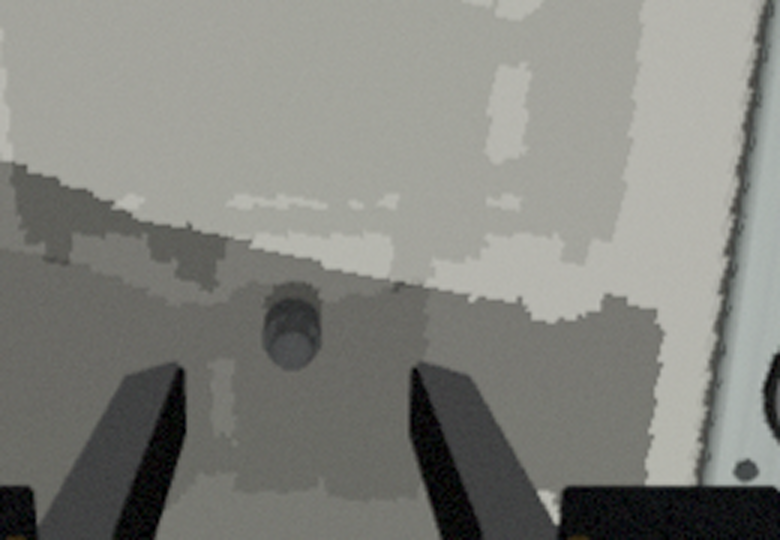

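The knob at (293,349) matches the predicted (293,353) to about 1 mm. Descend and grip.

```bash
python3 -m jog '[[0,-0.1,1.5,0,0,0],[0,-0.1,3.5,0,0,0],[0,-0.1,5,0,0,0],[0,-0.1,5.6,0,0,0],[0,-0.1,5.8,0,0,0],[0,-0.1,5.8,0,0,0]]' && python3 -m jog '[[0,0,0,0,0,0],[0,0,0,0,0,0],[0,0,0,0,0,0],[0,0,0,0,0,0],[0,0,0,0,0,0],[0,0,0,0,0,0],[0,0,0,0,0,0]]' 5 15 && python3 -m jog '[[0,0,-0.5,0,0,0],[0,0,-1.5,0,0,0],[0,0,-3,0,0,0],[0,0,-5,0,0,0],[0,0,-7,0,0,0],[0,0,-8,0,0,0],[0,0,-8,0,0,0],[0,0,-8,0,0,0]]' && python3 go.py .6655 -.041 .28 100.5
```

```text
time_s: 23.4
ee_pos: [0.4999, -0.0557, 0.2028]
eef_rot: [3.141, 0.0, 1.759]
force: [-0.4, -0.4, 0.5]
grip_width: 0.0518
grip_force: 0.0
time_s: 24.1
ee_pos: [0.4995, -0.056, 0.2026]
eef_rot: [3.141, 0.0, 1.759]
force: [0.0, -0.3, 1.9]
grip_width: 0.0161
grip_force: 15.0
time_s: 24.9
ee_pos: [0.4993, -0.0559, 0.282]
eef_rot: [-3.141, -0.0, 1.759]
force: [0.1, -1.0, -0.9]
grip_width: 0.0163
grip_force: 15.0
cm [-1.64 16.6   0.2 ] rot [-0.    -0.     0.005] pos [ 0.4993 -0.0559  0.282 ] q [-0.18  0.34  1.78 -0.    1.02 -0.37] t 24.9
```

Held (16 mm). On to mat 4.

```bash
python3 -m jog '[[-0.1,1.3,0,0,0,0],[-0.4,4.1,0,0,0,0],[-0.7,7,0,0,0,0],[-1,10,0,0,0,0],[-1.3,13,0,0,0,0],[-1.6,15.6,0,0,0,0],[-1.6,16.6,0,0,0,0],[-1.6,16.6,0,0,0,0]]' && python3 -m jog '[[0,0,0,0,0,0],[0,0,0,0,0,0]]' && python3 go.py .6655 -.041 .2148 100.5
```

```text
time_s: 25.7
ee_pos: [0.6661, -0.0404, 0.2804]
eef_rot: [-3.139, -0.001, 1.759]
force: [-0.2, 0.6, -0.9]
grip_width: 0.0165
grip_force: 15.0
time_s: 25.9
ee_pos: [0.665, -0.0408, 0.2821]
eef_rot: [-3.141, -0.0, 1.759]
force: [0.1, -0.5, -0.8]
grip_width: 0.0162
grip_force: 15.0
cm [-0.03  0.05  6.72] rot [-0.001 -0.     0.005] pos [ 0.665  -0.0408  0.2821] q [-0.12  0.67  1.27 -0.    1.2  -0.3 ] t 25.9
```

```bash
python3 -m jog '[[0,0,1.5,0,0,0],[0,0,3.5,0,0,0],[0,0,5,0,0,0],[0,0,6,0,0,0],[0,0,6.4,0,0,0],[0,0,6.6,0,0,0],[0,0,6.7,0,0,0],[0,0,6.7,0,0,0]]' && python3 -m jog '[[0,0,0.05,0,0,0],[0,0,0.12,0,0,0],[0,0,0.17,0,0,0],[0,0,0.17,0,0,0]]'
```

```text
time_s: 26.7
ee_pos: [0.6657, -0.0406, 0.216]
eef_rot: [3.141, 0.0, 1.759]
force: [0.0, -0.1, 0.3]
grip_width: 0.016
grip_force: 15.0
time_s: 27.1
ee_pos: [0.6657, -0.0406, 0.2146]
eef_rot: [3.141, 0.0, 1.759]
force: [-2.3, -0.7, 6.0]
grip_width: 0.0164
grip_force: 15.0
```

```bash
python3 -m jog '[[0,0,0,0,0,0],[0,0,0,0,0,0],[0,0,0,0,0,0],[0,0,0,0,0,0],[0,0,0,0,0,0]]' 50 && python3 -m jog '[[0,0,-1,0,0,0],[0,0,-3,0,0,0],[0,0,-6,0,0,0],[0,0,-10,0,0,0],[0,0,-14,0,0,0],[0,0,-17,0,0,0],[0,0,-18,0,0,0]]' && python3 -m jog '[[2,-2,0,0,0,0],[5,-5,0,0,0,0],[8,-8,0,0,0,0],[11,-10,0,0,0,0],[12,-11,0,0,0,0],[12,-11,0,0,0,0],[12,-11,0,0,0,0],[12,-11,0,0,0,0]]' && python3 - <<'E'
from h import *
c=ctrl.camera("side");w=ctrl.camera("wrist")
cv2.imwrite("pics/end.png",np.hstack([cv2.resize(c["img"][130:240,140:350],(400,210),interpolation=2),cv2.resize(w["img"],(400,300))[:210]]))
np.savez("pics/wG.npz",**w);np.savez("pics/sG.npz",**c);cv2.imwrite("pics/endw.png",cv2.resize(w["img"][0:290,180:440],None,fx=2,fy=2,interpolation=2))
for X in ([.619,.209,.074],[.634,.1255,.059],[.6495,.0425,.048],[.6655,-.041,.038]): print(((proj(w,X)-[180,0])*2).round())
E
```

```text
time_s: 27.6
ee_pos: [0.6656, -0.0406, 0.2136]
eef_rot: [-3.141, -0.0, 1.759]
force: [0.3, -1.0, -0.0]
grip_width: 0.0466
grip_force: 0.0
time_s: 28.3
ee_pos: [0.6653, -0.0406, 0.3983]
eef_rot: [3.136, 0.002, 1.759]
force: [-0.6, 0.4, -0.2]
grip_width: 0.0471
grip_force: 0.0
time_s: 29.1
ee_pos: [0.5357, 0.0561, 0.3934]
eef_rot: [-3.141, 0.0, 1.758]
force: [-0.4, -0.4, 0.3]
grip_width: 0.047
grip_force: 0.0
[381. 118.]
[354. 290.]
[335. 427.]
[320. 542.]
```

View pics/endw.png

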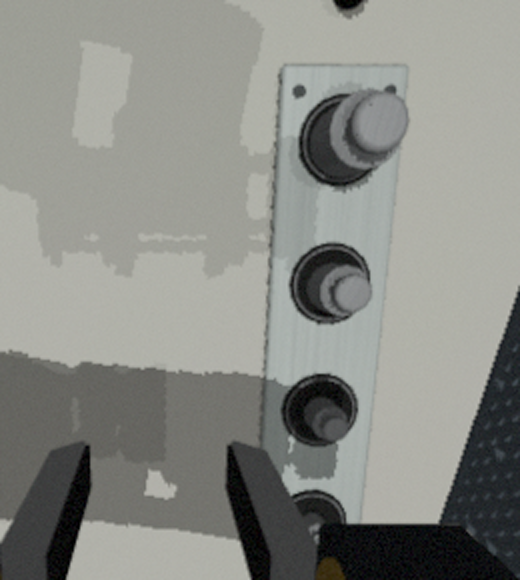

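View pics/end.png

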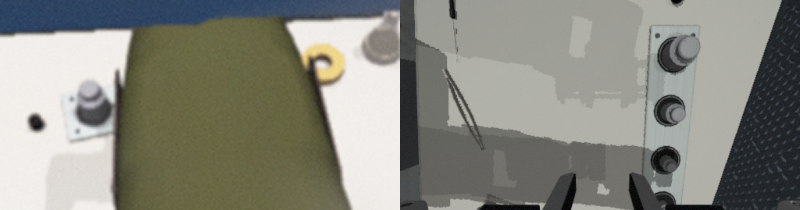

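Weights 500, 200 and 100 stand on mats 1–3, with knobs at (378,120), (350,290) and (332,427) within a few pixels of prediction; tape and cap are still in place. One last look at mat 4.

```bash
python3 -m jog '[[-3,0,0,0,0,0],[-7,0,0,0,0,0],[-10,0,0,0,0,0],[-12,0,0,0,0,0],[-12,0,0,0,0,0],[-12,0,0,0,0,0],[-12,0,0,0,0,0]]' && python3 - <<'E'
from h import *
w=ctrl.camera("wrist");cv2.imwrite("pics/end2.png",cv2.resize(w["img"][60:270,270:420],None,fx=2.8,fy=2.8,interpolation=2))
for X in ([.6495,.0425,.048],[.6495,.0425,.012],[.6655,-.041,.038],[.6655,-.041,.012]): print(((proj(w,X)-[270,60]+.5)*2.8).round())
E
```

```text
time_s: 29.9
ee_pos: [0.5575, -0.0605, 0.3936]
eef_rot: [-3.141, -0.0, 1.759]
force: [0.8, 0.1, 0.0]
grip_width: 0.0469
grip_force: 0.0
[242. 151.]
[215. 153.]
[217. 352.]
[201. 340.]
```

View pics/end2.png

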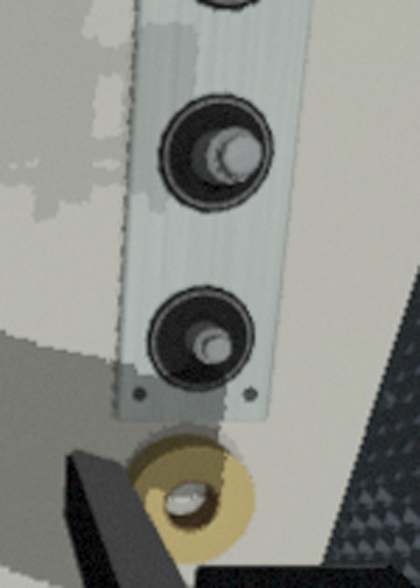

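Weight 50 stands on mat 4, knob at (216,346) against a predicted (217,352) and mat centre (201,338). It is well centred, so I'll hand in.

```bash
python3 -c "
from station import ctrl
print(ctrl.hand_in())"
```

```text
the job is handed in; nothing more can be done
None
```

I handed the job in at about 30 s: from the tape end, the 50, 100, 200 and 500 g weights stand upright near the centres of mats 4, 3, 2 and 1, with tape and cap left untouched (the hand-in call returned no verdict).

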